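# Load a puck into the roller coater and close the side guide on it

### The arm

A 6-joint arm with a two-finger parallel gripper is mounted at the origin on the work surface. World frame = base frame: x ahead of the robot, y to its left, z up, the work surface at z = 0. Lengths are in m, angles in rad, forces in N, time in s.
With the tool pointing down it reaches from about 0.25 to 0.775 m from the base axis. Payload 4 kg.
Tool frame: the origin (TCP) lies midway between the tips of the shut fingers; the grasp point (between the pads) lies 19 mm behind it (grip_point_offset is the distance from the TCP to the grasp point, in m); z points along the fingers, y is the line along which they close (so a half turn about z gives the same grasp; the last joint's range is limited). The gripper opens to 94 mm and grips with 3 to 60 N. Pads are 16 mm wide; open, the fingers measure 119 mm over their backs; the gripper's body (75 mm by 177 mm) begins 78 mm behind the grasp point.
Start: joints at [1.056, 0.087, 1.371, -0, 1.684, -0.103], TCP at [0.22, 0.504, 0.206] pointing down, gripper open.
Joint ranges: [-3.1, 3.1], [-0.76, 2.03], [0.27, 2.55], [-1.08, 4.22], [0.17, 2.65], [-2.57, 2.57]. Speed limits (rad/s): [2.79, 2.79, 3.14, 3.14, 3.14, 3.14].

### API

Orientations are given as [roll, pitch, yaw] about the fixed x, y, z axes, in that order (R = Rz(yaw) Ry(pitch) Rx(roll)).
In Python, from bench import * gives the robot as it stands.
- The arm moves only by the tool carry_out, never from a script. Its argument "commands" is a list of rows, each a list of 6 numbers: the shift along the tool's x, y, z in m, then the turn, a rotation vector about the tool's x, y, z in rad. In form: [[tx, ty, tz, rx, ry, rz], ...]. A call has exactly 5 rows; each row is the pose to reach, as a shift and turn from the pose commanded when the call began, along the tool's axes at that moment; what a row does not reach only later rows make up. A row lasts 1/10 s, in which the tool goes at most 50 mm and 8.59 degrees, less where a joint would pass 70% of its speed; a pose out of reach is approached as far as the arm can. A call with a gripper value outside its range is refused whole. "jaw" is the opening, from 0 (shut) to 1 (fully open), set as the call begins (left out, the last holds). The fingers move at their own pace and stop on an object; the grip force is fixed at half the most. Time passes only in rows, so rows that repeat a pose let the fingers close, or fill a call up. It gives the time, the measured TCP pose, the force, the opening and the grip force at its end, in the units of the state.
- get_obs(): the state, without advancing time (a new reading comes with each control period).
- snapshot(name): name is "scene" or "top" or "wrist"; returns a dict with "img" (480x640x3 uint8, red, green, blue), "range_z" (480x640 float32, m along the optical axis (not along the pixel's ray), 0 where there is no reading), "fx", "fy", "cx", "cy" (pixels), "R" (3x3) and "t" (3): a world point X has camera coordinates R X + t. Camera axes: x right, y down, z forward; pixel columns grow to the right and rows downward; lengths in m; the calibration is good to about 2 mm. The wrist camera is an equidistant fisheye: a pixel r from the principal point sees the ray r / f radians off the axis. A picture is of the moment at which its call begins.
- close_job(): hands the job in; it is judged then, once.
The state is a dict: "time": time; "joint_positions": joint angles; "qvel": joint speeds; "joint_torque": joint torques, N m; "tool_pos": TCP position; "ee_rot": TCP orientation; "wrist_force": force on the tool from outside, world axes, zero at the start; "wrist_torque": the same for the moment, N m; "width": finger opening in m; "finger_force": force on a finger pad.
Only numpy, scipy, OpenCV 4.12 (cv2) and the standard library are available. Lean on these libraries where they do the work, as an engineer would, in place of code of your own. Each camera call takes 0.05 s, during which the arm holds its last target. There are 200 camera calls.

### The job

Get the roller coater ready for the last bare puck: slide the side guide back by its red grip to make room, lay the plain light-grey puck from the rack lengthwise in the nip of the two black rollers without dropping it, and then slide the guide up gently until it has brought the puck against the fixed stop plate, leaving at most 4 mm of end play and without squeezing it hard. The two black pucks are freshly coated: do not touch them, and leave the lacquer jar where it is.

Things in the scene. Friction and masses are not known exactly. Their poses are not given: they have to be found in the camera images.
- machine: Stainless roller coater, fixed. Origin on the bench under the nip's middle; x away from the robot, y along the rollers, z up. End plates 20 mm thick at y = -140 and 150 mm, x = -85 to 85, 122 mm high, each with an upright (x = -22 to 2) to z = 235. Front tie bar, 16 mm thick, at x = -72, z = 85. Grey gear case and motor on the right, out to y = -242, up to z = 120. Base plate 200 x 330 mm.
- nip (a point): On the nip line, mid-way along the two still, black rollers (40 mm diameter, machine x = -23 and 23 mm, axes at z = 85, y = -120 to 140): machine x = 0, y = 10, z = 120 mm, the height of the axis of a puck that lies in the nip, along machine y.
- rod (a point): Middle of the fixed steel slide rod above the rollers, 16 mm in diameter, along machine y between the uprights, at machine x = -10, y = 10, z = 220 mm. It bars a vertical gripper from the nip: reach under it from the robot's side (machine -x), the tool leaning back towards the robot by 30 to 40 degrees.
- stop (a point): On the face of the fixed aluminium stop plate (x = -32 to 32, z = 107 to 169 mm) at the right-hand (-y) end of the nip: machine x = 0, y = -120, z = 120 mm, where the axis of a puck in the nip meets the plate. Axes as the machine's; the face looks to +y. A puck that touches the plate has its centre 21 mm from here.
- guide (a joint): Position of the side guide on the slide rod, m: clear gap from the stop plate's face to the guide's plate (x = -26 to 26, 6 mm thick, z = 108 to 208 mm). 0 = closed, 0.20 = fully back, towards machine +y. Starts nearly closed (under 0.035). Friction about 2.5 N; stays where left. 0.042 = closed on a puck with no play. Its plate can push a puck along the rollers.
- guide_grip (a point): Centre of the guide's red plastic grip: a rounded block 18 mm wide along machine y (pinch it there), 26 thick, 46 long, its length leaning 40 degrees back from vertical towards the robot (machine -x). Below it a 12 mm stem, then the 42 mm carriage block on the rod (axis 63 mm from here). At machine x = -50, z = 268 mm, and 22 mm in +y from the guide plate's face. Axes as the machine's.
- rack: Plywood rack, fixed, 200 (x) x 85 (y) x 12 mm; origin at the centre of its underside. Four battens along its y, 12 mm wide, 70 long, tops at z = 22 mm, make three places at x = -52, 0 and 52 mm; in each a puck lies on its side, axis along the rack's y, centre 34 mm above the bench, ends free.
- puck: The bare puck: plain light-grey pressed cylinder, 44 mm diameter, 42 mm long, about 0.15 kg. Origin at its centre; its axis is its own y (either way round alike). Lies on its side in one of the rack's three places.
- coated_a: Freshly coated puck: black round side, grey end faces, 44 mm diameter, 42 mm long; origin at its centre, axis its own y. Lies in another place of the rack. Do not touch.
- coated_b: The other freshly coated puck, like coated_a. Do not touch.
- jar: Closed steel lacquer jar with a paper label and black cap, 68 mm diameter, 95 mm high, standing; origin at the centre of its foot. Leave it.
- tray: Low dark steel tray, 210 x 160 x 35 mm, with a stack of paper wipes and a red brush in it, fixed; origin at the centre of its underside. Only in the way.
There are look-alikes about, which are no part of the job. Of the things that look like the puck, the smallest one is meant.

How it is judged:
On the way, in this order (a step that is already met when the one before it is completed fails the run):
1. the side guide is slid back far enough to let the puck in (gap over 60 mm) (value of joint guide above 0.06 m), for 0.2 s.
2. the bare puck lies lengthwise in the nip of the rollers between stop plate and guide, let go and at rest (x of puck in the frame of stop between -0.005 and 0.005 m and z of puck in the frame of stop between -0.004 and 0.005 m and angle between the y axis of puck and the y axis of machine, either way round below 0.1 rad and y of puck in the frame of stop between 0.015 and 0.17 m and contact force between the fingers and puck below 0.3 N and linear speed of puck below 0.02 m/s), for 0.2 s.
At the end, for the whole second after the job is handed in: The bare puck lies along the nip (within 5 mm and 0.1 rad), its centre 18 to 25.5 mm from the stop plate (touching is 21); the guide gap is under 46.3 mm (about 4 mm of end play); all at rest; coated pucks within 10 mm and jar within 20 mm of their start (x of puck in the frame of stop between -0.005 and 0.005 m and z of puck in the frame of stop between -0.004 and 0.005 m and angle between the y axis of puck and the y axis of machine, either way round below 0.1 rad and y of puck in the frame of stop between 0.018 and 0.0255 m and value of joint guide between 0.038 and 0.0463 m and linear speed of puck below 0.01 m/s and velocity of joint guide between -0.005 and 0.005 m/s and distance of each of coated_a, coated_b from where it was at the start of the episode below 0.01 m and distance of jar from where it was at the start of the episode below 0.02 m).
It fails at once if the bare puck is dropped (falls or flies free faster than 0.6 m/s) (linear speed of puck above 0.6 m/s and contact force between the fingers and puck below 0.05 N).
It fails at once if the bare puck is squeezed or pressed hard in the machine (over 100 N, the forces from stop plate, guide and rollers added up) (contact force between puck and machine above 100 N).
It fails at once if a freshly coated puck is touched by the robot (contact force between any of the fingers, the arm and coated_a above 0.3 N or contact force between any of the fingers, the arm and coated_b above 0.3 N).
It fails at once if a freshly coated puck or the lacquer jar is disturbed (distance of any of coated_a, coated_b from where it was at the start of the episode above 0.01 m or distance of jar from where it was at the start of the episode above 0.02 m or angle between jar's own z axis and vertical above 0.3 rad).
It also fails if it takes over 72 s, if anything falls off the work surface, if the arm or the gripper's body presses on something with over 40 N, if the wrist force passes 120 N, or if a joint passes its speed limit or range.

## Working session

There is one attempt and no reset: what is moved stays moved. The work goes in short steps, Python scripts to look and compute and a tool call to move; the robot and the scene stay as the last step left them, time stands still between calls to the robot, and variables do not carry over. Pictures are saved under pics/ and viewed, at most 10 in all, crops included, and the job is handed in when it is done.

Besides the shell and the picture viewer there is one more tool, called after ">>>" in YAML: its name, and indented under it one key for each argument. carry_out: Moves the arm, as the interface text tells. Its arguments: {"type":"object","properties":{"commands":{"type":"array","items":{"type":"array","items":{"type":"number"}}},"jaw":{"type":"number"}},"required":["commands"]}

```bash
ls; mkdir -p pics; python3 - <<'E'
from bench import *
import cv2,numpy as np
for n in("scene","top"):
    s=snapshot(n); cv2.imwrite(f"pics/{n}0.png",s["img"][:,:,::-1]); np.savez(f"{n}0.npz",**s)
    print(n,s["fx"],s["fy"],s["cx"],s["cy"],np.round(s["R"],3).tolist(),np.round(s["t"],3))
print(get_obs())
E
```

```text
pics
scene 448.95958671148435 448.95958671148435 311.4790879367043 241.3327599532572 [[-0.667, 0.745, -0.007], [0.633, 0.561, -0.533], [-0.393, -0.36, -0.846]] [ 0.349 -0.26   1.585]
top 444.0048104725505 444.0048104725505 313.04542406677473 238.9878578764243 [[0.004, -1.0, -0.006], [-0.99, -0.003, -0.143], [0.143, 0.006, -0.99]] [-0.003  0.549  1.397]
{'time': 0.1, 'joint_positions': array([ 1.05588901e+00,  8.78833336e-02,  1.37208809e+00, -4.09430124e-06,
        1.68362484e+00, -1.03124160e-01]), 'qvel': array([-0.00137952, -0.00119475, -0.00394134,  0.00103615,  0.00044723,
        0.00204257]), 'joint_torque': array([ 1.76592577e-03, -3.41253340e+01, -3.03301978e+01,  7.20006670e-02,
        3.04323295e-02, -8.88268846e-05]), 'tool_pos': array([0.21990441, 0.50357946, 0.20442764]), 'ee_rot': array([-3.13959927e+00, -2.02206251e-04,  2.72980883e+00]), 'wrist_force': array([-0.54296895,  0.20812697, -0.10555908]), 'wrist_torque': array([0.0028325 , 0.0247428 , 0.00987375]), 'finger_force': 0.0, 'width': 0.09389717391452786}
```

View pics/scene0.png

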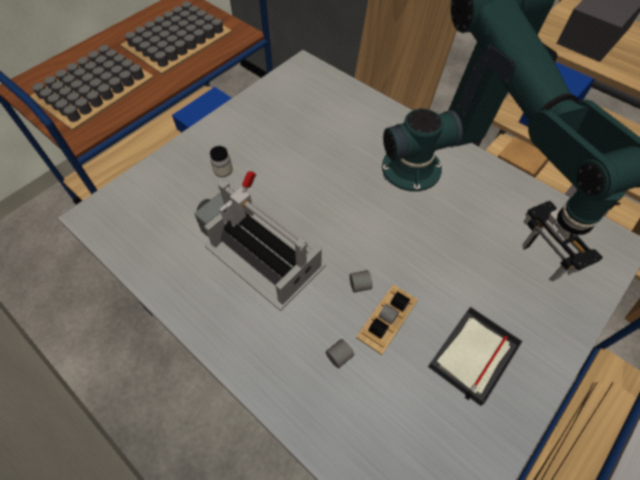

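View pics/top0.png

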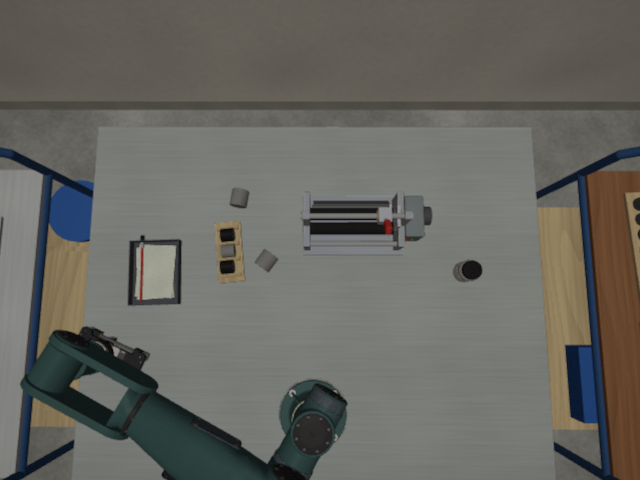

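Top view: rack at (229,251), with the light-grey puck in its middle place (228,251) and the coated ones at (227,235) and (227,267). The machine is at (352,222), its red grip at about (388,227), and the jar at (467,270). The larger look-alikes stand loose at (240,197) and (266,260). Next I fit the machine and rack poses to the depth clouds.

```bash
cat > fit.py <<'E'
import numpy as np
from scipy.optimize import least_squares
def cloud(s):
    z=s["range_z"]; v,u=np.mgrid[:480,:640]
    P=np.stack([(u-s["cx"])/s["fx"]*z,(v-s["cy"])/s["fy"]*z,z],-1)
    return (P-s["t"])@s["R"], (z>0)
def box(p,lo,hi):
    lo,hi=np.array(lo),np.array(hi); q=abs(p-(lo+hi)/2)-(hi-lo)/2
    return np.linalg.norm(np.maximum(q,0),axis=1)+np.minimum(q.max(1),0)
def cyl(p,x,z,r,y0,y1):
    a=np.hypot(p[:,0]-x,p[:,2]-z)-r; b=np.maximum(y0-p[:,1],p[:,1]-y1)
    return np.minimum(np.maximum(a,b),0)+np.hypot(np.maximum(a,0),np.maximum(b,0))
def machine(p):
    d=[box(p,(-.085,y-.01,0),(.085,y+.01,.122)) for y in(-.14,.15)]
    d+=[box(p,(-.022,y-.01,.1),(.002,y+.01,.235)) for y in(-.14,.15)]
    d+=[box(p,(-.08,-.13,.077),(-.064,.14,.093)),box(p,(-.032,-.13,.107),(.032,-.12,.169))]
    d+=[cyl(p,x,.085,.02,-.12,.14) for x in(-.023,.023)]+[cyl(p,-.01,.22,.008,-.13,.14)]
    return np.min(np.abs(d),0)
def rack(p):
    d=[box(p,(-.1,-.0425,0),(.1,.0425,.012))]+[cyl(p,x,.034,.022,-.021,.021) for x in(-.052,0,.052)]
    return np.min(np.abs(d),0)
def fit(P,model,x0,zlo,rad,it=6,tol0=.03):
    x=np.array(x0,float)
    def loc(x,P):
        c,s=np.cos(x[2]),np.sin(x[2]); q=P-[x[0],x[1],x[3]]
        return np.stack([c*q[:,0]+s*q[:,1],-s*q[:,0]+c*q[:,1],q[:,2]],1)
    for k in range(it):
        q=loc(x,P); sel=P[(abs(q[:,0])<rad[0])&(abs(q[:,1])<rad[1])&(P[:,2]>zlo)]
        sel=sel[model(loc(x,sel))<max(tol0*.6**k,.008)]
        r=least_squares(lambda x:model(loc(x,sel)),x,loss="soft_l1",f_scale=.002); x=r.x
    return x,len(sel),np.median(model(loc(x,sel)))
E
python3 - <<'E'
from fit import *
C=[]
for n in("scene","top"):
    P,m=cloud(dict(np.load(n+"0.npz"))); C.append(P[m])
    if n=="top":
        for u,v in((352,222),(228,251),(228,235),(228,267),(388,227),(467,270),(240,197),(266,260),(150,270)): print((u,v),P[v,u].round(3))
for P in C+[np.vstack(C)]:
    print(fit(P,machine,(.56,-.1,0,0),.07,(.1,.165)))
    print(fit(P,rack,(.47,.27,0,0),.006,(.12,.06)))
E
```

```text
(352, 222) [ 0.593 -0.122  0.102]
(228, 251) [0.507 0.27  0.055]
(228, 235) [0.558 0.272 0.055]
(228, 267) [0.455 0.268 0.057]
(388, 227) [ 0.545 -0.203  0.29 ]
(467, 270) [ 0.445 -0.474  0.098]
(240, 197) [0.683 0.237 0.057]
(266, 260) [0.478 0.148 0.058]
(150, 270) [0.448 0.528 0.023]
(array([ 6.00681420e-01, -1.07612518e-01, -2.34590981e-04, -9.90383479e-05]), 3698, np.float64(0.0013007892509604006))
(array([5.13028607e-01, 2.80762649e-01, 6.77286456e-02, 2.06533033e-04]), 1902, np.float64(0.0015669675692401071))
(array([ 6.01902821e-01, -1.32450461e-01,  3.34834346e-03, -1.25982515e-04]), 3331, np.float64(0.0012927534962759515))
(array([0.50409024, 0.27326295, 0.06873484, 0.01018817]), 1358, np.float64(0.002381657503546457))
(array([ 6.01124851e-01, -1.27850935e-01,  2.62322376e-03, -1.59800262e-04]), 7456, np.float64(0.0013416576718329205))
(array([5.12940044e-01, 2.77597481e-01, 7.65887382e-02, 2.36820006e-04]), 3361, np.float64(0.0017770614216616326))
```

```bash
cat >> fit.py <<'E'
def best(P,model,x0,zlo,rad,sp):
    out=[]
    P=P[(abs(P[:,0]-x0[0])<rad[0]+.03)&(abs(P[:,1]-x0[1])<rad[1]+.04)&(P[:,2]>zlo)&(P[:,2]<.25)]
    f=lambda x:model(np.stack([np.cos(x[2])*(P[:,0]-x[0])+np.sin(x[2])*(P[:,1]-x[1]),-np.sin(x[2])*(P[:,0]-x[0])+np.cos(x[2])*(P[:,1]-x[1]),P[:,2]-x[3]],1))
    for a in sp:
      for b in sp:
       for c in(-.08,0,.08):
        r=least_squares(f,[x0[0]+a,x0[1]+b,x0[2]+c,0],loss="cauchy",f_scale=.003,x_scale=[.01,.01,.03,.003]); out.append((r.cost,r.x))
    out.sort(key=lambda o:o[0]); r=out[0]
    return r[0],r[1].round(4),np.mean(f(r[1])<.004).round(2),len(P)
E
python3 - <<'E'
from fit import *
C=[]
for n in("scene","top"):
    P,m=cloud(dict(np.load(n+"0.npz"))); C.append(P[m])
for P in C+[np.vstack(C)]:
    print(best(P,machine,(.6,-.12,0),.07,(.1,.165),(-.02,0,.02)))
    print(best(P,rack,(.505,.27,0.03),.006,(.11,.05),(-.01,.01)))
E
```

```text
(np.float64(0.03195013661937157), array([ 6.012e-01, -1.270e-01,  1.900e-03, -1.000e-04]), np.float64(0.69), 5735)
(np.float64(0.0064115362224443145), array([5.129e-01, 2.802e-01, 7.700e-02, 2.000e-04]), np.float64(0.81), 2066)
(np.float64(0.021054315149133328), array([ 0.6022, -0.1337,  0.0033, -0.    ]), np.float64(0.71), 4280)
(np.float64(0.005536648408649699), array([5.123e-01, 2.744e-01, 6.370e-02, 2.000e-04]), np.float64(0.74), 1597)
(np.float64(0.05544487430748567), array([ 0.6016, -0.1282,  0.0037, -0.    ]), np.float64(0.69), 10015)
(np.float64(0.012471064085987435), array([5.129e-01, 2.776e-01, 8.270e-02, 3.000e-04]), np.float64(0.76), 3663)
```

```bash
cat > rel.py <<'E'
import numpy as np
from scipy.spatial.transform import Rotation as Ro
def lean(deg,yaw=0):  # tool leaning back by deg, closing along y
    a=np.radians(deg); z=[np.sin(a),0,-np.cos(a)]; x=np.cross([0,1,0],z)
    return Ro.from_euler("z",yaw)*Ro.from_matrix(np.stack([x,[0,1,0],z],1))
def rel(o,p,R):
    R0=Ro.from_euler("xyz",o["ee_rot"]); t=R0.inv().apply(np.array(p)-o["tool_pos"]); r=(R0.inv()*R).as_rotvec()
    print("pos",o["tool_pos"].round(4),"shift",t.round(4),"rot",r.round(4),"rows",(np.linalg.norm(t)/.05).round(1),np.degrees(np.linalg.norm(r)/8.59).round(1))
E
python3 - <<'E'
from bench import *; from rel import *
rel(get_obs(),[.467,-.205,.38],lean(40,.003))
E
```

```text
pos [0.2199 0.5036 0.2044] shift [-0.51   -0.5508 -0.1746] rot [-0.1466 -0.6885 -0.397 ] rows 15.4 5.4
```

>>> carry_out:
  commands:
    - [-0.031, -0.034, -0.018, 0, 0, 0]
    - [-0.062, -0.068, -0.035, 0, 0, 0]
    - [-0.093, -0.102, -0.052, 0, 0, 0]
    - [-0.124, -0.136, -0.07, 0, 0, 0]
    - [-0.155, -0.17, -0.085, 0, 0, 0]

```text
time: 0.6
tool_pos: [0.2942, 0.2845, 0.291]
ee_rot: [3.141, 0.0, 2.731]
wrist_force: [0.5, -0.5, 1.4]
width: 0.094
finger_force: 0.0
```

>>> carry_out:
  commands:
    - [-0.031, -0.034, -0.014, 0, 0, 0]
    - [-0.062, -0.068, -0.028, 0, 0, 0]
    - [-0.093, -0.102, -0.042, 0, 0, 0]
    - [-0.124, -0.136, -0.056, 0, 0, 0]
    - [-0.155, -0.17, -0.07, 0, 0, 0]

```text
time: 1.1
tool_pos: [0.3681, 0.0666, 0.3608]
ee_rot: [3.141, 0.0, 2.73]
wrist_force: [-0.0, 0.2, -0.4]
width: 0.0941
finger_force: 0.0
```

```bash
python3 - <<'E'
from bench import *; from rel import *
o=get_obs(); print(o["time"],o["joint_positions"].round(2)); rel(o,[.467,-.205,.38],lean(40,.003))
E
```

```text
1.1 [ 0.03 -0.28  1.4   0.    2.02 -1.13]
pos [0.3681 0.0666 0.3608] shift [-0.1993 -0.2093 -0.0192] rot [-0.1445 -0.6878 -0.3977] rows 5.8 5.4
```

>>> carry_out:
  commands:
    - [-0.033, -0.035, -0.003, -0.024, -0.115, -0.066]
    - [-0.066, -0.07, -0.006, -0.048, -0.23, -0.133]
    - [-0.1, -0.105, -0.01, -0.072, -0.344, -0.199]
    - [-0.133, -0.14, -0.013, -0.096, -0.459, -0.265]
    - [-0.166, -0.174, -0.016, -0.12, -0.573, -0.331]

```text
time: 1.6
tool_pos: [0.4503, -0.1576, 0.3775]
ee_rot: [3.121, 0.586, 3.066]
wrist_force: [1.2, 0.3, -0.3]
width: 0.0941
finger_force: 0.0
```

```bash
python3 - <<'E'
from bench import *; from rel import *
import cv2
o=get_obs(); print(o["time"],o["joint_positions"].round(2)); rel(o,[.467,-.205,.38],lean(40,.003))
s=snapshot("wrist"); np.savez("w1.npz",**s); cv2.imwrite("pics/w1.png",s["img"][:,:,::-1]); print(s["fx"],s["cx"],s["cy"],s["R"].round(3).tolist(),s["t"])
E
```

```text
1.6 [-0.72 -0.47  1.61  0.36  1.53 -2.15]
pos [ 0.4503 -0.1576  0.3775] shift [-0.0182 -0.0461  0.0081] rot [-0.0261 -0.1114 -0.0642] rows 1.0 0.9
371.64829954431775 319.1102947980644 243.54869949771393 [[0.064, 0.998, 0.019], [0.649, -0.056, 0.759], [0.758, -0.036, -0.651]] [ 0.12236995 -0.56013964  0.09197488]
```

View pics/w1.png

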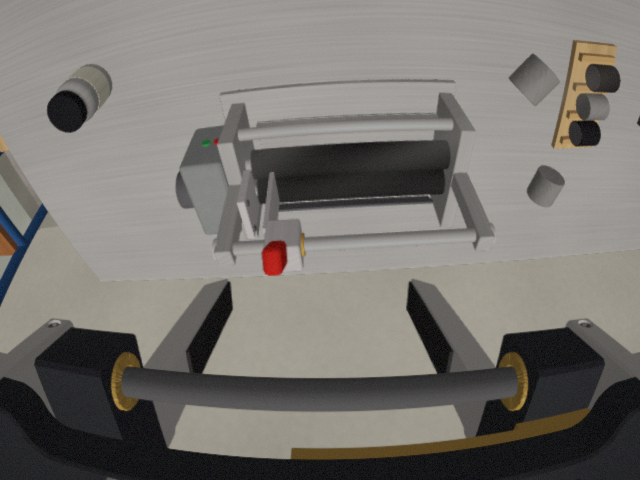

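The wrist view shows the guide's red grip at (274,258), the carriage at (287,235), the rod at y≈240, the rollers at (350,170), and the rack with its grey puck at (592,106). I fit from this closer cloud.

```bash
cat >> fit.py <<'E'
def fish(s):
    z=s["range_z"]; v,u=np.mgrid[:480,:640]; a=(u-s["cx"])/s["fx"]; b=(v-s["cy"])/s["fy"]; th=np.hypot(a,b)+1e-9
    k=np.tan(th)/th*z; P=np.stack([a*k,b*k,z],-1)
    return (P-s["t"])@s["R"], (z>0)&(th<1.4)
def red(P,m,img):
    i=img.astype(int); q=P[m&(i[...,0]>110)&(i[...,1]<50)&(i[...,2]<50)]
    q=q[(q[:,2]>.2)&(q[:,0]>.4)]; return len(q),q.min(0).round(4),q.max(0).round(4),np.median(q,0).round(4)
E
python3 - <<'E'
from fit import *
for n in("w1","scene0","top0"):
    s=dict(np.load(n+".npz")); P,m=(fish if n[0]=="w" else cloud)(s); 
    print(n,red(P,m,s["img"]))
    if n[0]=="w":
        P=P[m]; print(best(P,machine,(.6,-.12,0),.07,(.1,.165),(-.02,0,.02)))
        print(best(P,rack,(.505,.27,0.03),.006,(.11,.05),(-.01,.01)))
E
```

```text
w1 (489, array([ 0.5273, -0.2115,  0.2718]), array([ 0.5581, -0.195 ,  0.2923]), array([ 0.5362, -0.2029,  0.2842]))
(np.float64(0.09430268282557086), array([ 6.018e-01, -1.298e-01,  3.000e-03, -2.000e-04]), np.float64(0.82), 29166)
(np.float64(0.007758545672136337), array([5.126e-01, 2.771e-01, 5.450e-02, 2.000e-04]), np.float64(0.89), 4798)
scene0 (72, array([ 0.5348, -0.2055,  0.2623]), array([ 0.5716, -0.1927,  0.2918]), array([ 0.5565, -0.198 ,  0.2797]))
top0 (56, array([ 0.5302, -0.2109,  0.2647]), array([ 0.5691, -0.1983,  0.2944]), array([ 0.5448, -0.204 ,  0.2836]))
```

```bash
python3 - <<'E'
from bench import *; from rel import *
rel(get_obs(),[.480,-.203,.353],lean(40,.003))
E
```

```text
pos [ 0.4477 -0.1691  0.3734] shift [-0.0182 -0.0315  0.0359] rot [-0.0389 -0.1148 -0.0758] rows 1.0 1.0
```

>>> carry_out:
  commands:
    - [-0.009, -0.016, 0.018, -0.019, -0.057, -0.038]
    - [-0.018, -0.0315, 0.036, -0.039, -0.115, -0.076]
    - [-0.018, -0.0315, 0.036, -0.039, -0.115, -0.076]
    - [-0.018, -0.0315, 0.036, -0.039, -0.115, -0.076]
    - [-0.018, -0.0315, 0.036, -0.039, -0.115, -0.076]
  jaw: 0.6

```text
time: 2.15
tool_pos: [0.4831, -0.1886, 0.3567]
ee_rot: [3.134, 0.696, -3.128]
wrist_force: [-0.4, 0.5, 0.1]
width: 0.0584
finger_force: 0.0
```

```bash
python3 - <<'E'
from bench import *; from rel import *
o=get_obs(); print(o["joint_positions"].round(2)); rel(o,[.564,-.203,.253],lean(40,.003))
E
```

```text
[-0.82 -0.43  1.67  0.51  1.41 -2.36]
pos [ 0.4831 -0.1886  0.3567] shift [ 0.0045 -0.0166  0.1312] rot [ 0.0149 -0.0023  0.0084] rows 2.6 0.1
```

>>> carry_out:
  commands:
    - [0.0045, -0.0166, 0.03, 0.015, -0.002, 0.008]
    - [0.0045, -0.0166, 0.06, 0.015, -0.002, 0.008]
    - [0.0045, -0.0166, 0.09, 0.015, -0.002, 0.008]
    - [0.0045, -0.0166, 0.1, 0.015, -0.002, 0.008]
    - [0.0045, -0.0166, 0.1, 0.015, -0.002, 0.008]

```text
time: 2.65
tool_pos: [0.5442, -0.2028, 0.275]
ee_rot: [3.139, 0.696, -3.138]
wrist_force: [-0.2, -0.4, -0.1]
width: 0.0563
finger_force: 0.0
```

```bash
python3 - <<'E'
from bench import *; from rel import *; from fit import fish,red
import cv2
s=snapshot("wrist"); cv2.imwrite("pics/w2.png",s["img"][:,:,::-1]); P,m=fish(s); print(red(P,m,s["img"]))
o=get_obs(); rel(o,[.564,-.203,.253],lean(40,.003))
E
```

```text
(2008, array([ 0.5271, -0.2125,  0.2457]), array([ 0.5546, -0.1959,  0.292 ]), array([ 0.536 , -0.2043,  0.2798]))
pos [ 0.5442 -0.2035  0.2766] shift [0.     0.0004 0.0308] rot [ 0.0008 -0.0002  0.0009] rows 0.6 0.0
```

View pics/w2.png

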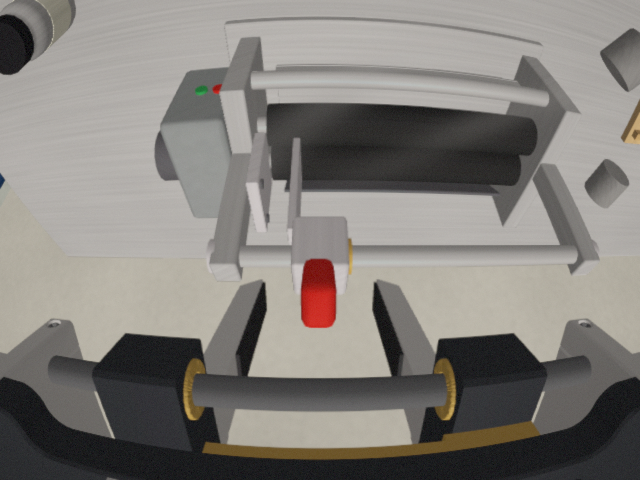

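The red grip at (318,294) is centred between the finger tips at (258,290) and (381,290). Advancing and closing.

>>> carry_out:
  commands:
    - [0, -0.0005, 0.015, 0, 0, 0]
    - [0, -0.0005, 0.029, 0, 0, 0]
    - [0, -0.0005, 0.029, 0, 0, 0]
    - [0, -0.0005, 0.029, 0, 0, 0]
    - [0, -0.0005, 0.029, 0, 0, 0]

```text
time: 3.2
tool_pos: [0.5625, -0.2054, 0.2555]
ee_rot: [-3.14, 0.7, -3.139]
wrist_force: [0.5, 0.1, -0.4]
width: 0.0566
finger_force: 0.0
```

>>> carry_out:
  commands:
    - [0, 0, 0, 0, 0, 0]
    - [0, 0, 0, 0, 0, 0]
    - [0, 0, 0, 0, 0, 0]
    - [0, 0, 0, 0, 0, 0]
    - [0, 0, 0, 0, 0, 0]
  jaw: 0

```text
time: 3.7
tool_pos: [0.5624, -0.2048, 0.2534]
ee_rot: [3.14, 0.697, -3.14]
wrist_force: [-0.7, 3.4, 1.3]
width: 0.0195
finger_force: 1.3
```

>>> carry_out:
  commands:
    - [0, 0, 0, 0, 0, 0]
    - [0, 0, 0, 0, 0, 0]
    - [0, 0.005, 0, 0, 0, 0]
    - [0, 0.015, 0, 0, 0, 0]
    - [0, 0.028, 0, 0, 0, 0]

```text
time: 4.2
tool_pos: [0.5623, -0.177, 0.2533]
ee_rot: [3.141, 0.697, -3.141]
wrist_force: [0.7, -3.1, -1.4]
width: 0.018
finger_force: 30.0
```

>>> carry_out:
  commands:
    - [0, 0.015, 0, 0, 0, 0]
    - [0, 0.03, 0, 0, 0, 0]
    - [0, 0.045, 0, 0, 0, 0]
    - [0, 0.06, 0, 0, 0, 0]
    - [0, 0.075, 0, 0, 0, 0]

```text
time: 4.7
tool_pos: [0.5621, -0.1009, 0.2533]
ee_rot: [-3.141, 0.698, -3.139]
wrist_force: [2.7, -3.2, -2.2]
width: 0.0175
finger_force: 30.0
```

>>> carry_out:
  commands:
    - [0, 0.015, 0, 0, 0, 0]
    - [0, 0.03, 0, 0, 0, 0]
    - [0, 0.045, 0, 0, 0, 0]
    - [0, 0.056, 0, 0, 0, 0]
    - [0, 0.06, 0, 0, 0, 0]

```text
time: 5.2
tool_pos: [0.5619, -0.0405, 0.2533]
ee_rot: [-3.141, 0.698, -3.138]
wrist_force: [1.4, -3.0, -1.0]
width: 0.0177
finger_force: 30.0
```

>>> carry_out:
  commands:
    - [0, 0, 0, 0, 0, 0]
    - [0, 0, 0, 0, 0, 0]
    - [0, 0, 0, 0, 0, 0]
    - [0, 0, -0.015, 0, 0, 0]
    - [0, 0, -0.04, 0, 0, 0]
  jaw: 0.6

```text
time: 5.7
tool_pos: [0.5356, -0.0421, 0.2818]
ee_rot: [3.139, 0.693, 3.141]
wrist_force: [-0.3, 0.1, 0.3]
width: 0.0543
finger_force: 0.0
```

>>> carry_out:
  commands:
    - [0, 0.02, -0.04, 0, 0, 0]
    - [0, 0.04, -0.075, 0, 0, 0]
    - [0, 0.075, -0.09, 0, 0.08, 0]
    - [0, 0.115, -0.09, 0, 0.2, 0]
    - [0, 0.155, -0.09, 0, 0.34, 0]
  jaw: 1

```text
time: 6.2
tool_pos: [0.4772, 0.1138, 0.3565]
ee_rot: [3.141, 0.359, -3.141]
wrist_force: [0.4, -0.9, 0.4]
width: 0.0921
finger_force: 0.0
```

```bash
python3 - <<'E'
from bench import *; from rel import *; from fit import *
import cv2
o=get_obs(); rel(o,[.512,.277,.20],lean(0,.065))
s=snapshot("wrist"); np.savez("w3.npz",**s); cv2.imwrite("pics/w3.png",s["img"][:,:,::-1]); P,m=fish(s); print(red(P,m,s["img"]))
P=P[m]; print(best(P,rack,(.512,.277,0.05),.006,(.11,.05),(-.01,.01)))
E
```

```text
pos [0.4772 0.1138 0.3565] shift [0.0223 0.1631 0.1588] rot [-0.0111  0.3588 -0.0637] rows 4.6 2.4
(481, array([ 0.5278, -0.0476,  0.262 ]), array([ 0.5692, -0.0314,  0.2928]), array([ 0.5373, -0.038 ,  0.2847]))
(np.float64(0.01171741380241747), array([ 5.125e-01,  2.770e-01,  6.700e-02, -2.000e-04]), np.float64(0.89), 7515)
```

>>> carry_out:
  commands:
    - [0.004, 0.035, 0.02, -0.002, 0.07, -0.013]
    - [0.009, 0.068, 0.05, -0.004, 0.144, -0.026]
    - [0.013, 0.1, 0.08, -0.007, 0.215, -0.038]
    - [0.018, 0.133, 0.11, -0.009, 0.288, -0.051]
    - [0.022, 0.163, 0.14, -0.011, 0.359, -0.064]

```text
time: 6.75
tool_pos: [0.5069, 0.2771, 0.2132]
ee_rot: [3.141, -0.004, -3.075]
wrist_force: [0.3, -0.6, -0.1]
width: 0.0941
finger_force: 0.0
```

>>> carry_out:
  commands:
    - [0, 0, 0.01, 0, 0, 0]
    - [0, 0, 0.02, 0, 0, 0]
    - [0, 0, 0.02, 0, 0, 0]
    - [0, 0, 0.02, 0, 0, 0]
    - [0, 0, 0.02, 0, 0, 0]

```text
time: 7.25
tool_pos: [0.5068, 0.2754, 0.1976]
ee_rot: [3.14, 0.003, -3.076]
wrist_force: [0.4, 0.2, -0.2]
width: 0.0939
finger_force: 0.0
```

```bash
python3 - <<'E'
from bench import *; from rel import *; from fit import *
import cv2
s=snapshot("wrist"); np.savez("w4.npz",**s); cv2.imwrite("pics/w4.png",s["img"][:,:,::-1]); P,m=fish(s)
P=P[m]; c=best(P,rack,(.5125,.277,0.06),.006,(.11,.05),(-.01,.01)); print(c)
top=P[(abs(P[:,0]-.5125)<.016)&(abs(P[:,1]-.277)<.04)&(P[:,2]>.045)]; print(len(top),top.min(0),top.max(0))
o=get_obs(); rel(o,[c[1][0],c[1][1],.019],lean(0,c[1][2]))
E
```

```text
(np.float64(0.18667127587282534), array([ 5.122e-01,  2.778e-01,  8.500e-02, -3.000e-04]), np.float64(0.68), 20199)
1603 [0.49650775 0.25338725 0.04524019] [0.52848634 0.29835414 0.05758941]
pos [0.5068 0.2755 0.1973] shift [-0.005   0.0016  0.1783] rot [ 0.0016  0.0031 -0.0192] rows 3.6 0.1
```

View pics/w4.png

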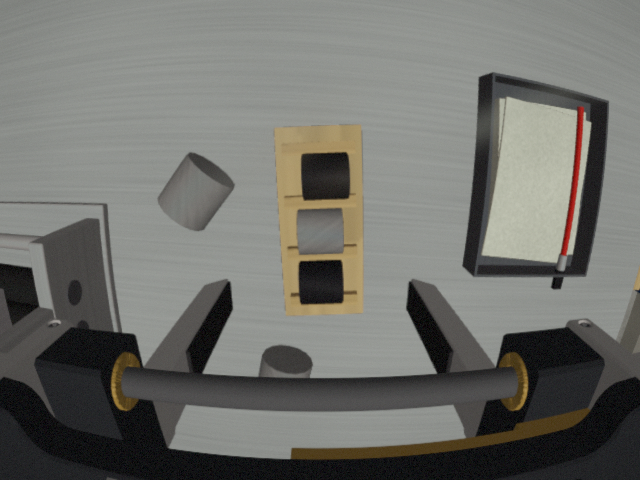

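```bash
python3 - <<'E'
from bench import *; from rel import *; import fit; from fit import *
def rack2(p):
    d=[np.abs(box(p,(x-.006,-.035,.01),(x+.006,.035,.022))) for x in(-.078,-.026,.026,.078)]
    return np.minimum(rack(p),np.min(d,0))
for n in("w3","w4"):
    s=dict(np.load(n+".npz")); P,m=fish(s); P=P[m]; P=P[P[:,2]<.065]
    c=best(P,rack2,(.5125,.277,0.06),.006,(.09,.03),(-.01,.01)); print(n,c)
    x,y,a,_=c[1]
    q=P-[x,y,0]; q=np.stack([np.cos(a)*q[:,0]+np.sin(a)*q[:,1],-np.sin(a)*q[:,0]+np.cos(a)*q[:,1],q[:,2]],1)
    for x0 in(-.052,0,.052):
        g=q[(abs(q[:,0]-x0)<.012)&(q[:,2]>.048)&(abs(q[:,1])<.04)]
        e=[[f(g[(abs(g[:,0]-x0-b)<.004)][:,1]).round(4) for f in(np.min,np.max)] for b in(-.008,0,.008)]; print(x0,e,np.percentile(g[:,2],95).round(4))
o=get_obs(); print(o["tool_pos"],o["ee_rot"])
E
```

```text
w3 (np.float64(0.003431299988052552), array([ 5.130e-01,  2.771e-01,  7.230e-02, -1.000e-04]), np.float64(0.99), 7502)
-0.052 [[np.float64(-0.0182), np.float64(0.0252)], [np.float64(-0.0183), np.float64(0.0259)], [np.float64(-0.0177), np.float64(0.0244)]] 0.0564
0 [[np.float64(-0.0222), np.float64(0.0197)], [np.float64(-0.0224), np.float64(0.0197)], [np.float64(-0.0226), np.float64(0.0206)]] 0.0565
0.052 [[np.float64(-0.0228), np.float64(0.0193)], [np.float64(-0.0214), np.float64(0.0201)], [np.float64(-0.0211), np.float64(0.0191)]] 0.0564
w4 (np.float64(0.00418964903707857), array([ 5.128e-01,  2.779e-01,  8.570e-02, -3.000e-04]), np.float64(1.0), 15725)
-0.052 [[np.float64(-0.0171), np.float64(0.025)], [np.float64(-0.0174), np.float64(0.0246)], [np.float64(-0.0174), np.float64(0.0248)]] 0.0562
0 [[np.float64(-0.0232), np.float64(0.0192)], [np.float64(-0.0225), np.float64(0.019)], [np.float64(-0.0229), np.float64(0.0191)]] 0.0561
0.052 [[np.float64(-0.0224), np.float64(0.0192)], [np.float64(-0.0227), np.float64(0.019)], [np.float64(-0.0229), np.float64(0.0191)]] 0.0562
[0.506759   0.27553347 0.19727546] [ 3.13994284e+00  3.03702766e-03 -3.07580213e+00]
```

```bash
python3 - <<'E'
from bench import *; from rel import *
rel(get_obs(),[.513,.276,.019],lean(0,.082))
E
```

```text
pos [0.5068 0.2755 0.1973] shift [-0.0057 -0.0002  0.1783] rot [ 0.0016  0.0031 -0.0162] rows 3.6 0.1
```

>>> carry_out:
  commands:
    - [-0.006, 0, 0.04, 0.001, 0.002, -0.016]
    - [-0.006, 0, 0.08, 0.001, 0.002, -0.016]
    - [-0.006, 0, 0.115, 0.001, 0.002, -0.016]
    - [-0.006, 0, 0.13, 0.001, 0.002, -0.016]
    - [-0.006, 0, 0.13, 0.001, 0.002, -0.016]

```text
time: 7.8
tool_pos: [0.5107, 0.2756, 0.0628]
ee_rot: [-3.14, -0.007, -3.059]
wrist_force: [0.2, 0.7, 0.8]
width: 0.0943
finger_force: 0.0
```

```bash
python3 - <<'E'
from bench import *; from rel import *
import cv2
rel(get_obs(),[.513,.276,.019],lean(0,.082))
s=snapshot("wrist"); cv2.imwrite("pics/w5.png",s["img"][:,:,::-1])
E
```

```text
pos [0.5107 0.2756 0.0628] shift [-0.0026  0.0003  0.0438] rot [-0.002  -0.0072  0.0004] rows 0.9 0.0
```

View pics/w5.png

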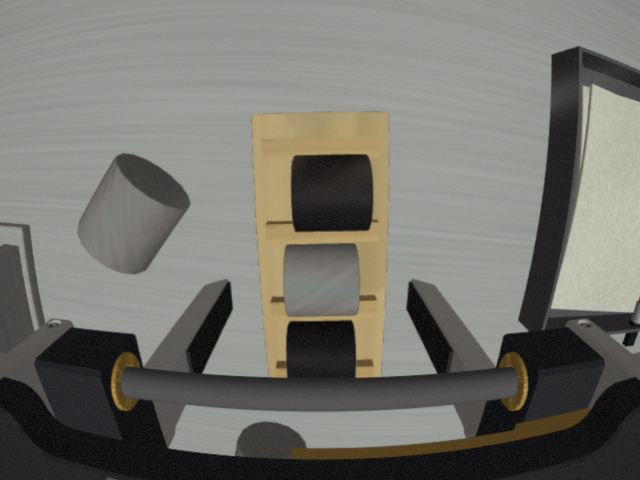

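The puck at (321,279) sits centred between the fingers, with both coated pucks clear of the finger planes. Descending and gripping.

>>> carry_out:
  commands:
    - [-0.002, 0, 0.015, 0, -0.004, 0]
    - [-0.002, 0, 0.03, 0, -0.004, 0]
    - [-0.002, 0, 0.043, 0, -0.004, 0]
    - [-0.002, 0, 0.043, 0, -0.004, 0]
    - [-0.002, 0, 0.043, 0, -0.004, 0]

```text
time: 8.35
tool_pos: [0.5139, 0.2764, 0.0214]
ee_rot: [-3.141, -0.0, -3.059]
wrist_force: [0.8, 0.3, 0.3]
width: 0.0938
finger_force: 0.0
```

>>> carry_out:
  commands:
    - [0, 0, 0, 0, 0, 0]
    - [0, 0, 0, 0, 0, 0]
    - [0, 0, 0, 0, 0, 0]
    - [0, 0, 0, 0, 0, 0]
    - [0, 0, 0, 0, 0, 0]
  jaw: 0.3

```text
time: 8.85
tool_pos: [0.514, 0.2764, 0.0216]
ee_rot: [-3.141, 0.0, -3.059]
wrist_force: [-0.2, -0.0, 0.5]
width: 0.0573
finger_force: 0.0
```

>>> carry_out:
  commands:
    - [0, 0, 0, 0, 0, 0]
    - [0, 0, 0, 0, 0, 0]
    - [0, 0, 0, 0, 0, 0]
    - [0, 0, 0, 0, 0, 0]
    - [0, 0, 0, 0, 0, 0]
  jaw: 0.2

```text
time: 9.35
tool_pos: [0.5139, 0.2765, 0.0214]
ee_rot: [-3.141, 0.0, -3.059]
wrist_force: [0.9, 0.8, -0.2]
width: 0.0417
finger_force: 29.9
```

>>> carry_out:
  commands:
    - [0, 0, -0.005, 0, 0, 0]
    - [0, 0, -0.02, 0, 0, 0]
    - [0, 0, -0.05, 0, 0, 0]
    - [0, 0, -0.09, 0, 0, 0]
    - [0, 0, -0.13, 0, 0, 0]

```text
time: 9.85
tool_pos: [0.5135, 0.2763, 0.1534]
ee_rot: [-3.14, -0.0, -3.059]
wrist_force: [1.1, 0.5, -1.2]
width: 0.0416
finger_force: 29.9
```

>>> carry_out:
  commands:
    - [0.008, -0.01, -0.03, 0, 0, 0]
    - [0.02, -0.03, -0.06, 0, 0, 0]
    - [0.035, -0.06, -0.08, 0, 0, 0]
    - [0.05, -0.09, -0.09, 0, 0, 0]
    - [0.06, -0.12, -0.09, 0, 0, 0]

```text
time: 10.35
tool_pos: [0.464, 0.1513, 0.2455]
ee_rot: [-3.141, 0.006, -3.058]
wrist_force: [0.6, -0.7, -1.7]
width: 0.042
finger_force: 29.9
```

```bash
python3 - <<'E'
from bench import *; from rel import *
o=get_obs(); print(o["width"],o["finger_force"],o["joint_positions"].round(2));rel(o,[.45,-.16,.26],lean(40,.003))
E
```

```text
0.042008323542255574 29.94459092617035 [ 0.2  -0.06  1.44 -0.    1.75 -1.45]
pos [0.464  0.1513 0.2455] shift [ 0.0398 -0.309  -0.0146] rot [ 0.0279 -0.6913  0.077 ] rows 6.2 4.6
```

>>> carry_out:
  commands:
    - [0.004, -0.03, -0.005, 0.002, -0.05, 0.006]
    - [0.008, -0.063, -0.01, 0.005, -0.13, 0.014]
    - [0.012, -0.097, -0.012, 0.009, -0.22, 0.024]
    - [0.016, -0.13, -0.014, 0.012, -0.3, 0.033]
    - [0.02, -0.16, -0.015, 0.014, -0.35, 0.039]

```text
time: 10.85
tool_pos: [0.456, -0.0101, 0.2583]
ee_rot: [-3.132, 0.355, -3.096]
wrist_force: [0.9, -0.6, -1.6]
width: 0.0417
finger_force: 29.9
```

>>> carry_out:
  commands:
    - [0, -0.025, 0, 0.003, -0.07, 0.008]
    - [0, -0.055, 0, 0.006, -0.15, 0.016]
    - [0, -0.09, 0, 0.009, -0.23, 0.024]
    - [0, -0.12, 0, 0.012, -0.3, 0.032]
    - [0, -0.145, 0, 0.014, -0.345, 0.038]

```text
time: 11.35
tool_pos: [0.462, -0.1552, 0.2585]
ee_rot: [-3.138, 0.698, -3.138]
wrist_force: [-0.4, -0.6, -1.7]
width: 0.0419
finger_force: 29.9
```

>>> carry_out:
  commands:
    - [0, 0, 0, 0, 0, 0]
    - [0, 0, 0, 0, 0, 0]
    - [0, 0, 0, 0, 0, 0]
    - [0, 0, 0, 0, 0, 0]
    - [0, 0, 0, 0, 0, 0]

```text
time: 11.85
tool_pos: [0.4637, -0.1526, 0.2583]
ee_rot: [-3.14, 0.696, -3.135]
wrist_force: [0.4, 0.7, -1.4]
width: 0.0418
finger_force: 29.9
```

```bash
python3 - <<'E'
from bench import *; from rel import *; from fit import *
import cv2
s=snapshot("wrist"); np.savez("w6.npz",**s); cv2.imwrite("pics/w6.png",s["img"][:,:,::-1]); P,m=fish(s); print(red(P,m,s["img"]))
o=get_obs(); print(o["joint_positions"].round(2),o["ee_rot"]);rel(o,[.527,-.16,.211],lean(40,.003)); rel(o,[.611,-.16,.111],lean(40,.003))
# puck in hand: points near TCP in tool frame
R=Ro.from_euler("xyz",o["ee_rot"]); q=R.inv().apply(P[m]-o["tool_pos"]); img=s["img"][m].astype(int)
g=q[(abs(q[:,1])<.018)&(abs(q[:,0])<.035)&(q[:,2]<.03)&(q[:,2]>-.05)]
f=lambda x:np.hypot(g[:,0]-x[0],g[:,2]-x[1])-.022
r=least_squares(f,[0,-.0125],loss="cauchy",f_scale=.002); print(len(g),"puck tool x,z",r.x.round(4),np.median(abs(r.fun)))
M=P[m]; a=[best(M,machine,(.6018,-.13,.003),.07,(.1,.165),(-.01,.01))]; print(a)
E
```

```text
(115, array([ 0.5448, -0.0495,  0.2458]), array([ 0.557 , -0.0358,  0.2541]), array([ 0.5493, -0.044 ,  0.2505]))
[-0.77 -0.54  1.93  0.49  1.25 -2.38] [-3.13978404  0.69581177 -3.13574736]
pos [ 0.4637 -0.1528  0.2581] shift [-0.0184 -0.0074  0.0768] rot [ 0.     -0.0023  0.0022] rows 1.6 0.0
pos [ 0.4637 -0.1528  0.2581] shift [-0.0187 -0.0077  0.2073] rot [ 0.     -0.0023  0.0022] rows 4.2 0.0
7063 puck tool x,z [ 0.0011 -0.0119] 0.0003514182613405213
[(np.float64(0.16454120175665682), array([ 6.018e-01, -1.299e-01,  3.900e-03, -3.000e-04]), np.float64(0.79), 42585)]
```

View pics/w6.png

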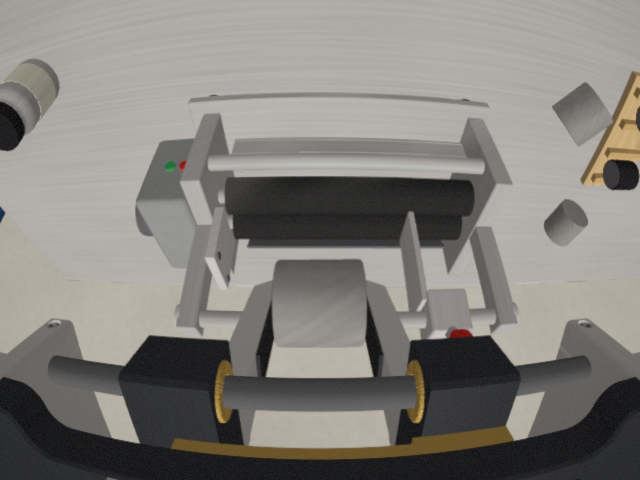

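Puck held centred at (319,300), nip rollers at (350,210), guide plate back at (415,260), stop at (220,245). The hand-held offset is measured, so I approach along the tool axis.

>>> carry_out:
  commands:
    - [-0.008, -0.004, 0.025, 0, -0.001, 0.001]
    - [-0.0187, -0.0077, 0.06, 0, -0.002, 0.002]
    - [-0.0187, -0.0077, 0.095, 0, -0.002, 0.002]
    - [-0.0187, -0.0077, 0.115, 0, -0.002, 0.002]
    - [-0.0187, -0.0077, 0.12, 0, -0.002, 0.002]

```text
time: 12.4
tool_pos: [0.5544, -0.1595, 0.174]
ee_rot: [3.137, 0.693, -3.141]
wrist_force: [-0.5, 0.2, -1.4]
width: 0.0418
finger_force: 29.9
```

>>> carry_out:
  commands:
    - [0, 0, 0.015, 0, 0, 0]
    - [0, 0, 0.03, 0, 0, 0]
    - [0, 0, 0.045, 0, 0, 0]
    - [0, 0, 0.055, 0, 0, 0]
    - [0, 0, 0.06, 0, 0, 0]

```text
time: 12.9
tool_pos: [0.5934, -0.1612, 0.1316]
ee_rot: [3.141, 0.698, -3.141]
wrist_force: [-0.6, -0.5, -1.8]
width: 0.042
finger_force: 29.9
```

>>> carry_out:
  commands:
    - [0, 0, 0, 0, 0, 0]
    - [0, 0, 0, 0, 0, 0]
    - [0, 0, 0, 0, 0, 0]
    - [0, 0, 0, 0, 0, 0]
    - [0, 0, 0, 0, 0, 0]

```text
time: 13.4
tool_pos: [0.5931, -0.1616, 0.1322]
ee_rot: [-3.141, 0.698, -3.141]
wrist_force: [0.2, -0.5, -1.5]
width: 0.0418
finger_force: 29.9
```

```bash
python3 - <<'E'
from bench import *; from rel import *
o=get_obs(); print(o["joint_positions"].round(2),o["ee_rot"],o["wrist_force"]); rel(o,[.6104,-.16,.1116],lean(40,.003))
E
```

```text
[-0.56 -0.16  1.93  0.48  0.82 -2.36] [-3.1414071   0.69839087 -3.1410143 ] [ 0.23372961 -0.54040271 -1.52923237]
pos [ 0.5931 -0.1616  0.1322] shift [0.     0.0016 0.0269] rot [-0.0017  0.0003 -0.0019] rows 0.5 0.0
```

>>> carry_out:
  commands:
    - [0, 0.0016, 0.008, 0, 0, -0.002]
    - [0, 0.0016, 0.016, 0, 0, -0.002]
    - [0, 0.0016, 0.023, 0, 0, -0.002]
    - [0, 0.0016, 0.023, 0, 0, -0.002]
    - [0, 0.0016, 0.023, 0, 0, -0.002]

```text
time: 13.9
tool_pos: [0.6079, -0.1596, 0.1134]
ee_rot: [-3.141, 0.697, -3.138]
wrist_force: [-0.1, -0.0, -0.8]
width: 0.042
finger_force: 29.9
```

>>> carry_out:
  commands:
    - [0, 0, 0.001, 0, 0, 0]
    - [0, 0, 0.002, 0, 0, 0]
    - [0, 0, 0.003, 0, 0, 0]
    - [0, 0, 0.003, 0, 0, 0]
    - [0, 0, 0.003, 0, 0, 0]

```text
time: 14.4
tool_pos: [0.61, -0.16, 0.1121]
ee_rot: [-3.14, 0.698, -3.139]
wrist_force: [0.6, 0.1, -1.3]
width: 0.0419
finger_force: 29.9
```

>>> carry_out:
  commands:
    - [0.0003, 0, 0.0004, 0, 0, 0]
    - [0.0006, 0, 0.0008, 0, 0, 0]
    - [0.0006, 0, 0.0008, 0, 0, 0]
    - [0.0006, 0, 0.0008, 0, 0, 0]
    - [0.0006, 0, 0.0008, 0, 0, 0]

```text
time: 14.9
tool_pos: [0.6104, -0.1601, 0.1117]
ee_rot: [-3.14, 0.699, -3.138]
wrist_force: [1.4, 0.5, 2.2]
width: 0.0419
finger_force: 29.9
```

>>> carry_out:
  commands:
    - [0.0003, 0, 0.0004, 0, 0, 0]
    - [0.0006, 0, 0.0008, 0, 0, 0]
    - [0.0006, 0, 0.0008, 0, 0, 0]
    - [0.0006, 0, 0.0008, 0, 0, 0]
    - [0.0006, 0, 0.0008, 0, 0, 0]

```text
time: 15.4
tool_pos: [0.6107, -0.1601, 0.1115]
ee_rot: [-3.139, 0.7, -3.138]
wrist_force: [-1.4, 0.6, 6.6]
width: 0.042
finger_force: 29.9
```

>>> carry_out:
  commands:
    - [0, 0, 0, 0, 0, 0]
    - [0, 0, 0, 0, 0, 0]
    - [0, 0, 0, 0, 0, 0]
    - [0, 0, 0, 0, 0, 0]
    - [0, 0, 0, 0, 0, 0]
  jaw: 0.65

```text
time: 15.9
tool_pos: [0.6097, -0.1597, 0.1092]
ee_rot: [-3.141, 0.697, -3.139]
wrist_force: [0.5, 0.5, 0.1]
width: 0.061
finger_force: 0.0
```

```bash
python3 - <<'E'
from bench import *; from rel import *; from fit import *
s=snapshot("wrist"); P,m=fish(s); o=get_obs(); print(o["width"],o["wrist_force"],o["finger_force"]); rel(o,[.6104,-.16,.1116],lean(40,.003))
q=P[m]; g=q[(abs(q[:,1]+.16)<.018)&(abs(q[:,0]-.602)<.03)&(q[:,2]>.112)&(q[:,2]<.15)]
r=least_squares(lambda x:np.hypot(g[:,0]-x[0],g[:,2]-x[1])-.022,[.602,.12],loss="cauchy",f_scale=.002); print(len(g),r.x,np.median(abs(r.fun)))
E
```

```text
0.06073218784178687 [-0.07878302  0.17298405 -0.2612029 ] 0.0
pos [ 0.6097 -0.1597  0.1093] shift [-0.002  -0.0003 -0.0013] rot [-0.001  -0.0011 -0.0001] rows 0.0 0.0
6345 [0.60204862 0.11976815] 0.00036530439629598593
```

Puck seated at x = 0.602, z = 0.120, which is on the nip line. Retreating, then going back to the grip.

>>> carry_out:
  commands:
    - [0, 0, -0.01, 0, 0, 0]
    - [0, 0, -0.035, 0, 0, 0]
    - [0, 0, -0.075, 0, 0, 0]
    - [0, 0, -0.115, 0, 0, 0]
    - [0, 0, -0.155, 0, 0, 0]

```text
time: 16.45
tool_pos: [0.5089, -0.1595, 0.2301]
ee_rot: [-3.139, 0.698, -3.138]
wrist_force: [-0.1, -0.6, 0.3]
width: 0.061
finger_force: 0.0
```

>>> carry_out:
  commands:
    - [0, 0, -0.035, 0, 0, 0]
    - [-0.02, 0.03, -0.065, 0, 0, 0]
    - [-0.04, 0.06, -0.085, 0, 0, 0]
    - [-0.06, 0.09, -0.1, 0, 0, 0]
    - [-0.068, 0.12, -0.105, 0, 0, 0]
  jaw: 0.6

```text
time: 16.95
tool_pos: [0.4947, -0.0394, 0.3578]
ee_rot: [-3.137, 0.705, -3.138]
wrist_force: [-0.2, 1.0, 0.2]
width: 0.0563
finger_force: 0.0
```

>>> carry_out:
  commands:
    - [0, 0, 0, 0, 0, 0]
    - [0, 0, 0, 0, 0, 0]
    - [0, 0, 0, 0, 0, 0]
    - [0, 0, 0, 0, 0, 0]
    - [0, 0, 0, 0, 0, 0]

```text
time: 17.45
tool_pos: [0.4945, -0.0411, 0.3515]
ee_rot: [-3.141, 0.696, -3.141]
wrist_force: [0.8, 0.2, -0.1]
width: 0.0565
finger_force: 0.0
```

```bash
python3 - <<'E'
from bench import *; from rel import *; from fit import *
import cv2
s=snapshot("wrist"); P,m=fish(s); cv2.imwrite("pics/w7.png",s["img"][:,:,::-1]); print(red(P,m,s["img"]))
rel(get_obs(),[.563,-.040,.253],lean(40,.003))
E
```

```text
(810, array([ 0.5272, -0.0488,  0.2479]), array([ 0.5524, -0.0334,  0.2921]), array([ 0.5352, -0.0407,  0.2829]))
pos [ 0.4946 -0.041   0.3517] shift [0.0109 0.001  0.1196] rot [-0.0024 -0.0017 -0.0018] rows 2.4 0.0
```

View pics/w7.png

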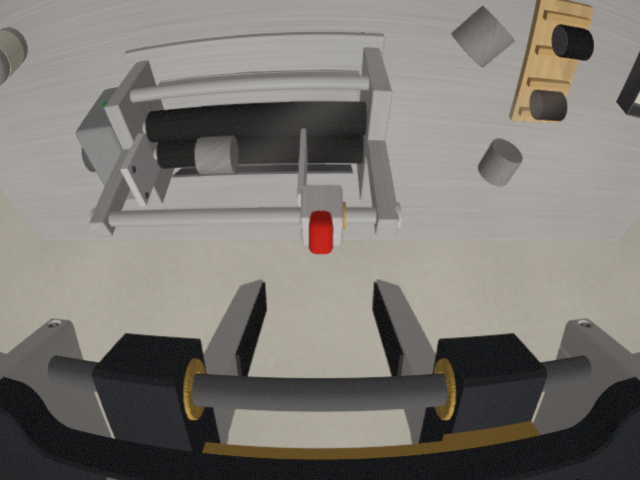

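The puck lies lengthwise in the nip at (217,155), with the guide plate at (304,160) and the red grip at (320,232) centred between the fingers. Grip it again.

>>> carry_out:
  commands:
    - [0.005, 0.001, 0.03, -0.001, -0.001, 0]
    - [0.0109, 0.001, 0.06, -0.002, -0.002, 0]
    - [0.0109, 0.001, 0.09, -0.002, -0.002, 0]
    - [0.0109, 0.001, 0.11, -0.002, -0.002, 0]
    - [0.0109, 0.001, 0.118, -0.002, -0.002, 0]

```text
time: 18.0
tool_pos: [0.5618, -0.0391, 0.2514]
ee_rot: [3.139, 0.694, -3.14]
wrist_force: [-0.1, 0.2, 0.1]
width: 0.0564
finger_force: 0.0
```

>>> carry_out:
  commands:
    - [0, 0, 0, 0, 0, 0]
    - [0, 0, 0, 0, 0, 0]
    - [0, 0, 0, 0, 0, 0]
    - [0, 0, 0, 0, 0, 0]
    - [0, 0, 0, 0, 0, 0]
  jaw: 0

```text
time: 18.5
tool_pos: [0.5622, -0.039, 0.2564]
ee_rot: [-3.141, 0.702, -3.138]
wrist_force: [-1.1, -3.9, 0.4]
width: 0.0198
finger_force: 1.3
```

>>> carry_out:
  commands:
    - [0, 0, 0, 0, 0, 0]
    - [0, 0, 0, 0, 0, 0]
    - [0, 0, 0, 0, 0, 0]
    - [0, 0, 0, 0, 0, 0]
    - [0, 0, 0, 0, 0, 0]

```text
time: 19.0
tool_pos: [0.5623, -0.0392, 0.2563]
ee_rot: [-3.141, 0.701, -3.138]
wrist_force: [-5.3, -2.3, 4.2]
width: 0.0181
finger_force: 30.0
```

>>> carry_out:
  commands:
    - [0, -0.008, 0, 0, 0, 0]
    - [0, -0.023, 0, 0, 0, 0]
    - [0, -0.04, 0, 0, 0, 0]
    - [0, -0.055, 0, 0, 0, 0]
    - [0, -0.065, 0, 0, 0, 0]

```text
time: 19.5
tool_pos: [0.5625, -0.104, 0.2563]
ee_rot: [3.14, 0.701, -3.138]
wrist_force: [-4.3, 3.9, 4.6]
width: 0.0181
finger_force: 30.0
```

>>> carry_out:
  commands:
    - [0, -0.006, 0, 0, 0, 0]
    - [0, -0.012, 0, 0, 0, 0]
    - [0, -0.018, 0, 0, 0, 0]
    - [0, -0.024, 0, 0, 0, 0]
    - [0, -0.03, 0, 0, 0, 0]

```text
time: 20.0
tool_pos: [0.5626, -0.1332, 0.2563]
ee_rot: [3.14, 0.701, -3.138]
wrist_force: [-6.5, 4.0, 5.5]
width: 0.0179
finger_force: 30.0
```

>>> carry_out:
  commands:
    - [0, -0.006, 0, 0, 0, 0]
    - [0, -0.012, 0, 0, 0, 0]
    - [0, -0.018, 0, 0, 0, 0]
    - [0, -0.024, 0, 0, 0, 0]
    - [0, -0.03, 0, 0, 0, 0]

```text
time: 20.5
tool_pos: [0.5627, -0.1632, 0.2564]
ee_rot: [3.14, 0.701, -3.137]
wrist_force: [-5.9, 4.0, 4.1]
width: 0.0177
finger_force: 30.0
```

>>> carry_out:
  commands:
    - [0, -0.003, 0, 0, 0, 0]
    - [0, -0.006, 0, 0, 0, 0]
    - [0, -0.009, 0, 0, 0, 0]
    - [0, -0.012, 0, 0, 0, 0]
    - [0, -0.014, 0, 0, 0, 0]

```text
time: 21.0
tool_pos: [0.5627, -0.1772, 0.2563]
ee_rot: [3.14, 0.701, -3.138]
wrist_force: [-5.6, 4.2, 6.0]
width: 0.0177
finger_force: 30.0
```

```bash
python3 - <<'E'
from bench import *; from fit import *
o=get_obs(); print(o["tool_pos"],o["wrist_force"])
for n in("scene","top","wrist"):
    s=snapshot(n); P,m=(fish if n=="wrist" else cloud)(s); q=P[m]
    g=q[(abs(q[:,0]-.602)<.014)&(q[:,2]>.134)&(q[:,2]<.145)&(q[:,1]<-.13)&(q[:,1]>-.25)]
    print(n,len(g),np.percentile(g[:,1],[1,50,99]).round(4) if len(g) else 0)
    if n=="wrist": np.savez("w8.npz",**s)
E
```

```text
[ 0.56269959 -0.17722247  0.256319  ] [-5.56640908  4.228331    5.95855631]
scene 59 [-0.2493 -0.2322 -0.1893]
top 36 [-0.2436 -0.2307 -0.2161]
wrist 1281 [-0.2498 -0.2236 -0.1941]
```

>>> carry_out:
  commands:
    - [0, -0.001, 0, 0, 0, 0]
    - [0, -0.002, 0, 0, 0, 0]
    - [0, -0.003, 0, 0, 0, 0]
    - [0, -0.004, 0, 0, 0, 0]
    - [0, -0.005, 0, 0, 0, 0]

```text
time: 21.65
tool_pos: [0.5627, -0.1821, 0.2563]
ee_rot: [3.141, 0.701, -3.137]
wrist_force: [-6.5, 3.5, 5.4]
width: 0.0179
finger_force: 30.0
```

>>> carry_out:
  commands:
    - [0, -0.0004, 0, 0, 0, 0]
    - [0, -0.0008, 0, 0, 0, 0]
    - [0, -0.0012, 0, 0, 0, 0]
    - [0, -0.0016, 0, 0, 0, 0]
    - [0, -0.002, 0, 0, 0, 0]

```text
time: 22.15
tool_pos: [0.5627, -0.1841, 0.2563]
ee_rot: [3.141, 0.701, -3.137]
wrist_force: [-6.1, 3.2, 5.7]
width: 0.0177
finger_force: 30.0
```

>>> carry_out:
  commands:
    - [0, -0.0002, 0, 0, 0, 0]
    - [0, -0.0004, 0, 0, 0, 0]
    - [0, -0.0006, 0, 0, 0, 0]
    - [0, -0.0008, 0, 0, 0, 0]
    - [0, -0.001, 0, 0, 0, 0]

```text
time: 22.65
tool_pos: [0.5627, -0.1849, 0.2563]
ee_rot: [3.14, 0.701, -3.137]
wrist_force: [-6.2, 4.3, 6.6]
width: 0.0177
finger_force: 30.0
```

>>> carry_out:
  commands:
    - [0, -0.0002, 0, 0, 0, 0]
    - [0, -0.0004, 0, 0, 0, 0]
    - [0, -0.0006, 0, 0, 0, 0]
    - [0, -0.0008, 0, 0, 0, 0]
    - [0, -0.001, 0, 0, 0, 0]

```text
time: 23.15
tool_pos: [0.5627, -0.1848, 0.2563]
ee_rot: [3.138, 0.701, -3.137]
wrist_force: [-7.0, 7.0, 5.3]
width: 0.0178
finger_force: 30.0
```

>>> carry_out:
  commands:
    - [0, -0.0002, 0, 0, 0, 0]
    - [0, -0.0004, 0, 0, 0, 0]
    - [0, -0.0006, 0, 0, 0, 0]
    - [0, -0.0008, 0, 0, 0, 0]
    - [0, -0.0008, 0, 0, 0, 0]

```text
time: 23.65
tool_pos: [0.5627, -0.1848, 0.2563]
ee_rot: [3.137, 0.701, -3.137]
wrist_force: [-6.8, 9.2, 6.1]
width: 0.0178
finger_force: 30.1
```

Contact: the guide stalls at y = -0.1848 (predicted -0.1858) and the force rises to about 6 N above friction. Relieve, release, retreat.

>>> carry_out:
  commands:
    - [0, 0.0004, 0, 0, 0, 0]
    - [0, 0.0008, 0, 0, 0, 0]
    - [0, 0.001, 0, 0, 0, 0]
    - [0, 0.001, 0, 0, 0, 0]
    - [0, 0.001, 0, 0, 0, 0]

```text
time: 24.15
tool_pos: [0.5627, -0.1848, 0.2563]
ee_rot: [3.139, 0.701, -3.137]
wrist_force: [-6.5, 6.2, 5.1]
width: 0.0176
finger_force: 30.0
```

>>> carry_out:
  commands:
    - [0, 0, 0, 0, 0, 0]
    - [0, 0, 0, 0, 0, 0]
    - [0, 0, 0, 0, 0, 0]
    - [0, 0, 0, 0, 0, 0]
    - [0, 0, 0, 0, 0, 0]
  jaw: 0.5

```text
time: 24.65
tool_pos: [0.5627, -0.1867, 0.2547]
ee_rot: [3.14, 0.699, -3.139]
wrist_force: [-0.3, 0.6, 0.5]
width: 0.0467
finger_force: 0.0
```

>>> carry_out:
  commands:
    - [0, 0, -0.01, 0, 0, 0]
    - [0, 0, -0.03, 0, 0, 0]
    - [0, 0, -0.06, 0, 0, 0]
    - [0, 0, -0.09, 0, 0, 0]
    - [0, 0, -0.11, 0, 0, 0]

```text
time: 25.15
tool_pos: [0.4909, -0.187, 0.3424]
ee_rot: [-3.139, 0.702, -3.137]
wrist_force: [-0.5, -0.3, 0.3]
width: 0.047
finger_force: 0.0
```

>>> carry_out:
  commands:
    - [0, 0, 0, 0, 0, 0]
    - [0, 0, 0, 0, 0, 0]
    - [0, 0, 0, 0, 0, 0]
    - [0, 0, 0, 0, 0, 0]
    - [0, 0, 0, 0, 0, 0]

```text
time: 25.65
tool_pos: [0.492, -0.1865, 0.3378]
ee_rot: [3.139, 0.698, -3.139]
wrist_force: [0.3, -0.2, 0.7]
width: 0.0467
finger_force: 0.0
```

```bash
python3 - <<'E'
from bench import *; from fit import *
import cv2
s=snapshot("wrist"); P,m=fish(s); cv2.imwrite("pics/w9.png",cv2.resize(s["img"][80:330,150:470,::-1],None,fx=2.4,fy=2.4)); print(red(P,m,s["img"]),get_obs()["wrist_force"])
q=P[m]; g=q[(abs(q[:,1]+.228)<.012)&(abs(q[:,0]-.602)<.03)&(q[:,2]>.112)&(q[:,2]<.15)]
r=least_squares(lambda x:np.hypot(g[:,0]-x[0],g[:,2]-x[1])-.022,[.602,.12],loss="cauchy",f_scale=.002); print(len(g),r.x)
E
```

```text
(935, array([ 0.5276, -0.1937,  0.2484]), array([ 0.5529, -0.1779,  0.2918]), array([ 0.536 , -0.1858,  0.2818])) [-0.41522478 -0.18332735  0.66016397]
847 [0.60223871 0.11958899]
```

View pics/w9.png

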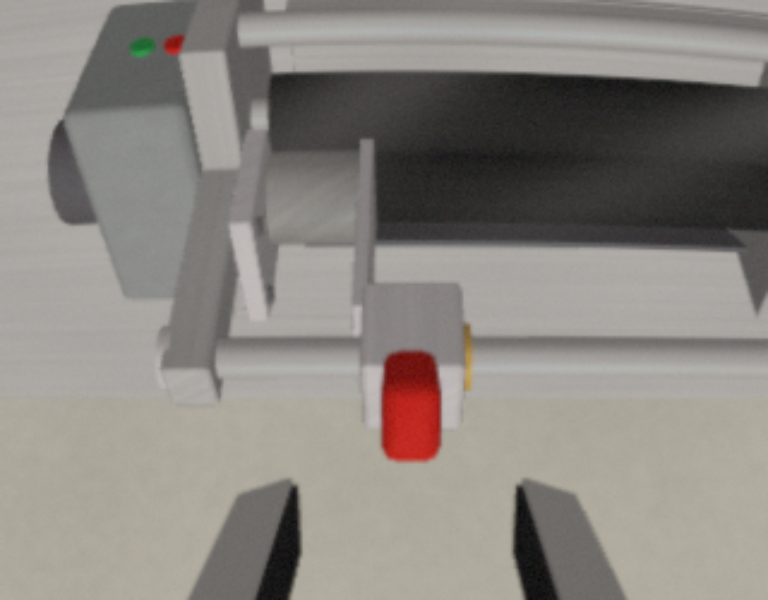

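The crop shows the puck at (312,195) snug between the stop plate (258,190) and the guide plate (366,200). The measured grip position gives a gap of about 42 mm. Handing in.

```bash
python3 -c "
from bench import *
print(close_job())"
```

```text
the job is handed in; nothing more can be done
None
```

The job is handed in: the bare puck lies in the nip against the stop plate, the guide is closed on it with a measured gap of about 42 mm, and the coated pucks and jar were not touched; the judge's verdict was not shown.

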